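Unstack the sample tubs into their drip trays

ROBOT

A 6-joint arm with a two-finger parallel gripper is mounted at the origin on the work surface. World frame = base frame: x ahead of the robot, y to its left, z up, the work surface at z = 0. Lengths are in mm, angles in rad, forces in N, time in s.
With the tool pointing down it reaches from about 300 to 850 mm from the base axis. Payload 4.2 kg.
Tool frame: the origin (TCP) lies on the mounting face of the last link; the fingertips stand 191 mm ahead of it and the grasp point (between the pads) lies 172 mm ahead of it (arm.finger_overhang is the distance from the TCP to the fingertips, in mm); y points along the fingers, z is the direction in which the jaws open and shut, and the axes are right-handed (so a half turn about y gives the same grasp; the last joint's range is limited). The gripper opens to 91 mm and grips with 3 to 60 N. Pads are 32 mm wide; open, the fingers measure 118 mm over their backs; the gripper's body (76 mm by 178 mm) begins 60 mm behind the grasp point.
Start: joints at [1.169, 0.32, 1.565, -0, 1.257, -0.02], TCP at [214.237, 533.597, 404.776] pointing down, gripper open.
Joint ranges: [-3.11, 3.11], [-0.84, 2.01], [0.21, 2.61], [-1.34, 4.49], [0.05, 2.63], [-2.56, 2.56]. Speed limits (rad/s): [2.57, 2.57, 3.14, 3.14, 3.14, 3.14].

INTERFACE

Orientations are given as a rotation vector (axis times angle).
In Python, from station import arm gives the robot as it stands.
- The arm moves only by the shell command python3 -m pendant 'ROWS' [OPENING] [FORCE]. ROWS is JSON, a list that holds one entry, the list of rows, each a list of 6 numbers: the shift along the tool's x, y, z in m, then the turn, a rotation vector about the tool's x, y, z in rad. A call has 1 to 12 rows; each row is the pose to reach, as a shift and turn from the pose measured when the call began, along the tool's axes at that moment; what a row does not reach only later rows make up. A row lasts 1/8 s, in which the tool goes at most 62.5 mm and 10.7 degrees, less where a joint would pass 70% of its speed; a pose out of reach is approached as far as the arm can. A call with a gripper value outside its range is refused whole. OPENING is the opening, from -1 (shut) to 1 (fully open), set as the call begins (- or left out, the last holds). The fingers move at their own pace and stop on an object; FORCE is the grip in N (left out, the last holds). Time passes only in rows, so rows that repeat a pose let the fingers close. It gives the time, the measured TCP pose, the force and the opening at its end, in the units of the state.
- arm.get_obs(): the state, without advancing time (a new reading comes with each control period).
- arm.read_camera(name): name is "scene" or "top" or "wrist"; returns the picture (420x560x3 uint8, red, green, blue); there is no depth.
- arm.camera_model(name): a dict with "camera_matrix" (3x3 intrinsics, pixels), "R" (3x3) and "t" (3): a world point X has camera coordinates R X + t. Camera axes: x right, y down, z forward; pixel columns grow to the right and rows downward; lengths in mm; the calibration is good to about 2 mm. A picture is of the moment at which its call begins: read the wrist's pose just before it. camera_model takes no time and is no camera call; for the wrist camera it gives the pose at the moment of the call.
- arm.close_job(): hands the job in, once; it reports no verdict.
The state is a dict: "t": time; "joint_pos": joint angles; "qd": joint speeds; "tau": joint torques, N m; "tool_pos": TCP position; "tcp_rot": TCP orientation; "wrist_force": force on the tool from outside, world axes, zero at the start; "torque": the same for the moment, N m; "grip_width": finger opening in mm.
Only numpy, scipy, OpenCV 4.12 (cv2) and the standard library are available. Lean on these libraries where they do the work, as an engineer would, in place of code of your own. Each camera call takes 0.05 s, during which the arm holds its last target. There are 200 camera calls.

TASK

Take the two stacks of lidded tubs apart and stand each of the five tubs the right way up in the blue drip tray of its own shape and size, sitting flat on the tray's floor inside its rim. Do not knock any tub over on the way, and leave all five standing still and released.

Things in the scene. Friction and masses are not known exactly. Their poses are not given: they have to be found in the camera images.
- large_square_mid (a point): Centre (half-way up) of the large square tub: a closed, rigid square white plastic tub with a flat lid, white with a grey border; straight upright sides, 62 x 62 mm (along its own x and y, which follow its sides), 50 mm tall including the lid; z up. The lid does not come off. At the start it or the large round tub is the bottom of either stack; both stacks stand on 5 mm thick black rubber mats fixed to the table.
- large_round_mid (a point): Centre (half-way up) of the large round tub: a closed, rigid round white plastic tub with a flat lid, white with a grey border; straight upright sides, 62 mm in diameter, 50 mm tall including the lid; z up. The lid does not come off.
- small_square_mid (a point): Centre (half-way up) of the small square tub: a closed, rigid square white plastic tub with a flat lid, white with a grey border; straight upright sides, 40 x 40 mm (along its own x and y, which follow its sides), 46 mm tall including the lid; z up. The lid does not come off. At the start it stands on one of the two large tubs, the small round tub on the other, a few mm off centre.
- small_round_mid (a point): Centre (half-way up) of the small round tub: a closed, rigid round white plastic tub with a flat lid, white with a grey border; straight upright sides, 40 mm in diameter, 46 mm tall including the lid; z up. The lid does not come off.
- oblong_mid (a point): Centre (half-way up) of the oblong tub: a closed, rigid oblong white plastic tub with a flat lid, white with a grey border; straight upright sides, 40 x 20 mm (along its own x and y, which follow its sides), 36 mm tall including the lid; z up. The lid does not come off. At the start it stands on top of one of the two small tubs.
- tray_large_square_floor (a point): Centre of the inner floor (upper face, 3 mm above the table) of the blue square drip tray for the large square tub; fixed to the table; inside 76 x 76 mm (along its own x and y), 4 mm wall, rim top 8 mm above the table (5 mm above its floor), so the tub has 7 mm to spare on every side; z up.
- tray_large_round_floor (a point): Centre of the inner floor (upper face, 3 mm above the table) of the blue round drip tray for the large round tub; fixed to the table; 76 mm inside diameter, 4 mm wall, rim top 8 mm above the table (5 mm above its floor), so the tub has 7 mm to spare on every side; z up.
- tray_small_square_floor (a point): Centre of the inner floor (upper face, 3 mm above the table) of the blue square drip tray for the small square tub; fixed to the table; inside 54 x 54 mm (along its own x and y), 4 mm wall, rim top 8 mm above the table (5 mm above its floor), so the tub has 7 mm to spare on every side; z up.
- tray_small_round_floor (a point): Centre of the inner floor (upper face, 3 mm above the table) of the blue round drip tray for the small round tub; fixed to the table; 54 mm inside diameter, 4 mm wall, rim top 8 mm above the table (5 mm above its floor), so the tub has 7 mm to spare on every side; z up.
- tray_oblong_floor (a point): Centre of the inner floor (upper face, 3 mm above the table) of the blue oblong drip tray for the oblong tub; fixed to the table; inside 54 x 34 mm (along its own x and y), 4 mm wall, rim top 8 mm above the table (5 mm above its floor), so the tub has 7 mm to spare on every side; z up.
There are look-alikes about, which are no part of the job. Leave any pink or turquoise look-alike of the part that bears small_round_mid alone. Leave any orange or yellow look-alike of the part that bears large_round_mid alone.

How it is judged (in metres and radians):
At the end, for the whole second after the job is handed in: Each of the five tubs stands upright (within 0.12 rad) in the tray of its own shape and size, its centre within 12 mm of the tray's centre, flat on the tray floor (its centre no more than 4 mm higher than when seated), at rest (under 0.02 m/s) (horizontal distance between large_square_mid and tray_large_square_floor below 0.012 m and z of large_square_mid in the frame of tray_large_square_floor below 0.029 m and angle between each of large_square_mid, large_round_mid, small_square_mid, small_round_mid, oblong_mid's own z axis and vertical below 0.12 rad and linear speed of each of large_square, large_round, small_square, small_round, oblong below 0.02 m/s and horizontal distance between large_round_mid and tray_large_round_floor below 0.012 m and z of large_round_mid in the frame of tray_large_round_floor below 0.029 m and horizontal distance between small_square_mid and tray_small_square_floor below 0.012 m and z of small_square_mid in the frame of tray_small_square_floor below 0.027 m and horizontal distance between small_round_mid and tray_small_round_floor below 0.012 m and z of small_round_mid in the frame of tray_small_round_floor below 0.027 m and horizontal distance between oblong_mid and tray_oblong_floor below 0.012 m and z of oblong_mid in the frame of tray_oblong_floor below 0.022 m); the robot touches nothing.
It fails at once if a tub is knocked or tipped over (tilted more than 0.6 rad) (angle between any of large_square_mid, large_round_mid, small_square_mid, small_round_mid, oblong_mid's own z axis and vertical above 0.6 rad).
It also fails if it takes over 122 s, if anything falls off the work surface, if the arm or the gripper's body presses on something with over 40 N, if the wrist force passes 120 N, or if a joint passes its speed limit or range.

## Working session

There is one attempt and no reset: what is moved stays moved. The work goes in short steps, Python scripts to look and compute and a shell command to move; the robot and the scene stay as the last step left them, time stands still between calls to the robot, and variables do not carry over. Pictures are saved under pics/ and viewed, about 12 in all and at most 16, crops included, and the job is handed in when it is done.

```bash
mkdir -p pics; ls
python3 - <<'E'
from station import arm
import cv2
for n in("scene","top"):
    cv2.imwrite(f"pics/{n}0.png",arm.read_camera(n)[:,:,::-1])
    m=arm.camera_model(n);print(n,m["camera_matrix"],m["R"],m["t"])
o=arm.get_obs();print({k:o[k] for k in("t","tool_pos","tcp_rot","grip_width")})
m=arm.camera_model("wrist");print(m)
E
```

```text
pics
scene [[544.0141133    0.         281.498851  ]
 [  0.         544.0141133  212.15439162]
 [  0.           0.           1.        ]] [[ 0.06983146  0.99742509 -0.01633297]
 [ 0.67694574 -0.05940746 -0.73363153]
 [-0.73271279  0.04017402 -0.67935117]] [ -35.13787052 -254.26377527 1616.97446355]
top [[395.60853842   0.         275.61836352]
 [  0.         395.60853842 213.56538167]
 [  0.           0.           1.        ]] [[ 0.02918861 -0.99953493  0.00882897]
 [-0.99378079 -0.02996788 -0.10724585]
 [ 0.10746056 -0.0056437  -0.99419333]] [-31.06525148 500.70988219 946.09056536]
{'t': 0.1, 'tool_pos': array([214.19197932, 533.45327318, 404.01901256]), 'tcp_rot': array([-1.5514988 ,  0.29987781, -0.29935248]), 'grip_width': 91.45444563289429}
{'camera_matrix': array([[332.74137197,   0.        , 285.79249487],
       [  0.        , 332.74137197, 207.52627614],
       [  0.        ,   0.        ,   1.        ]]), 'R': array([[ 0.37199459,  0.92823403, -0.00126581],
       [ 0.88797305, -0.35546186,  0.29180599],
       [ 0.2704143 , -0.10967426, -0.95647669]]), 't': array([-575.12663381,  -32.85107812,  392.03649628])}
```

View pics/scene0.png

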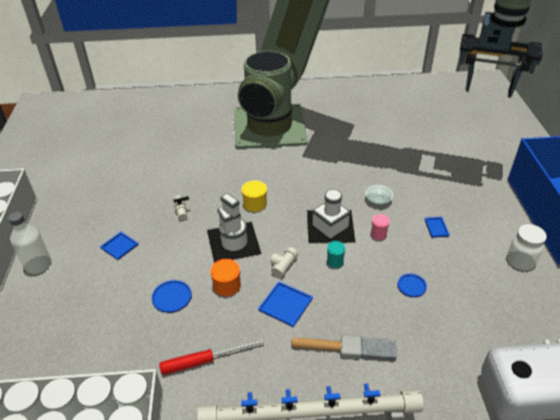

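View pics/top0.png

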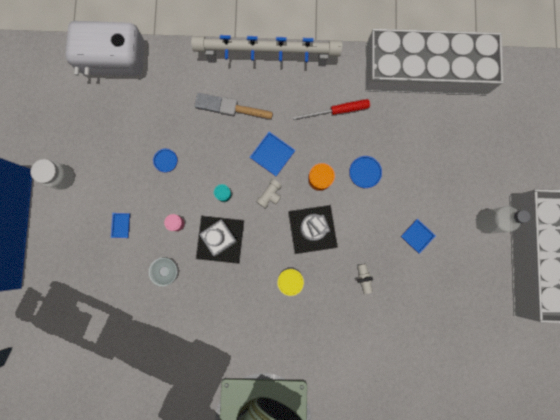

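```bash
cat > h.py <<'E'
import numpy as np,cv2
from station import arm
def ray(m,uv,z):
    K,R,t=(np.array(m[k],float) for k in("camera_matrix","R","t"))
    c=-R.T@t; d=R.T@np.linalg.solve(K,[uv[0],uv[1],1.]); return c+d*(z-c[2])/d[2]
def proj(m,X):
    p=np.array(m["camera_matrix"])@(np.array(m["R"])@np.array(X,float)+m["t"]); return p[:2]/p[2]
def poly(m,cnt,z): return np.array([ray(m,p,z)[:2] for p in cnt.reshape(-1,2).astype(float)],np.float32)
def blobs(mask,amin=60):
    c,_=cv2.findContours(mask.astype(np.uint8),cv2.RETR_EXTERNAL,cv2.CHAIN_APPROX_NONE)
    return [x for x in c if cv2.contourArea(x)>amin]
E
python3 - <<'E'
from h import *
for n in("top","scene"):
    im=cv2.imread(f"pics/{n}0.png");m=arm.camera_model(n)
    h=cv2.cvtColor(im,cv2.COLOR_BGR2HSV)
    print(n)
    for c in blobs((abs(h[...,0].astype(int)-110)<15)&(h[...,1]>150)&(h[...,2]>70)):
        P=poly(m,c,7); r=cv2.minAreaRect(P)
        print(c.reshape(-1,2).mean(0).round(),np.round(r[0]),np.round(r[1]),round(r[2],1),round(cv2.contourArea(P)/(r[1][0]*r[1][1]),2))
im=cv2.imread("pics/top0.png");m=arm.camera_model("top")
print("stacks rough",ray(m,(217,237),100).round(),ray(m,(315,227),100).round())
for nm,p in dict(orange=(322,176),yellow=(291,282),pink=(173,222),turq=(222,193),tee=(270,193)).items(): print(nm,ray(m,p,40).round())
a=cv2.resize(im[190:270,180:350],None,fx=4.5,fy=4.5,interpolation=cv2.INTER_CUBIC)
cv2.imwrite("pics/topcrop.png",a)
E
```

```text
top
[418. 236.] [ 458. -374.] [60. 60.] 47.8 0.93
[120. 225.] [463. 370.] [55. 41.] 1.7 0.92
[ 10. 226.] [463. 630.] [326.  77.] 5.9 0.66
[365. 172.] [ 617. -241.] [78. 77.] 0.5 0.79
[165. 160.] [632. 269.] [57. 56.] 3.2 0.76
[272. 153.] [657.  -3.] [81. 82.] 55.7 0.94
scene
[249. 401.] [869. -83.] [25. 23.] 85.5 0.49
[289. 398.] [869. -12.] [25. 23.] 85.5 0.47
[331. 394.] [869.  65.] [25. 24.] 82.6 0.46
[370. 391.] [873. 134.] [30. 21.] 50.9 0.47
[285. 303.] [661.  -3.] [83. 85.] 55.9 0.95
[171. 296.] [ 622. -241.] [81. 80.] 85.3 0.79
[412. 285.] [635. 268.] [57. 61.] 75.1 0.78
[119. 245.] [ 462. -374.] [64. 61.] 47.7 0.93
[436. 227.] [465. 370.] [62. 42.] 0.5 0.9
[544. 195.] [343. 655.] [122. 513.] 65.6 0.63
[145.  13.] [-849. -487.] [801. 297.] 83.6 0.8
stacks rough [436. 115. 100.] [ 466. -106.  100.]
orange [ 596. -127.   40.]
yellow [337. -58.  40.]
pink [472. 231.  40.]
turq [546. 116.  40.]
tee [550.  -1.  40.]
```

```bash
cat >> h.py <<'E'
from scipy.spatial.transform import Rotation as Ro
def tool(): 
    o=arm.get_obs(); return np.array(o["tool_pos"]),Ro.from_rotvec(o["tcp_rot"]).as_matrix(),o
def yaw(R): return np.degrees(np.arctan2(R[1,2],R[0,2]))
def plan(x,y,z,yw):
    """grasp point target (mm), yaw deg of jaw direction (mod 180, picks j6 nearest 0); prints the row"""
    p,R,o=tool(); best=None
    for k in(-1,0,1,2):
        a=np.radians(yw+180*k); zz=np.array([np.cos(a),np.sin(a),0]); yy=np.array([0,0,-1.]); xx=np.cross(yy,zz)
        G=np.c_[xx,yy,zz]
        # neutral yaw follows j1: yaw-j1 offset taken from the start pose
        d=(np.degrees(a)-np.degrees(np.arctan2(y,x))-NEU+180)%360-180
        if best is None or abs(d)<abs(best[0]): best=(d,G)
    d,G=best; tgt=np.array([x,y,z+172.])
    s=R.T@(tgt-p); r=Ro.from_matrix(R.T@G).as_rotvec()
    print("row",(s/1000).round(4).tolist()+r.round(4).tolist(),"rows>=",int(np.ceil(max(np.linalg.norm(s)/62.5,np.degrees(np.linalg.norm(r))/10.7))),"off-neutral",round(d),"t",round(o["t"],2))
NEU=0
E
python3 - <<'E'
from h import *
p,R,o=tool();print(R.round(3),yaw(R),np.degrees(np.arctan2(p[1],p[0])))
m=arm.camera_model("wrist");c=-m["R"].T@m["t"];print("cam in tool",R.T@(c-p),"axes in tool",(R.T@m["R"].T).round(3))
E
```

```text
[[ 0.928 -0.001  0.373]
 [-0.373 -0.001  0.928]
 [-0.    -1.    -0.002]] 68.12325830913353 68.1235692085477
cam in tool [-83.35570012  20.18891888   0.74109784] axes in tool [[-0.001  0.956  0.292]
 [-0.    -0.292  0.956]
 [ 1.     0.001  0.   ]]
```

View pics/topcrop.png

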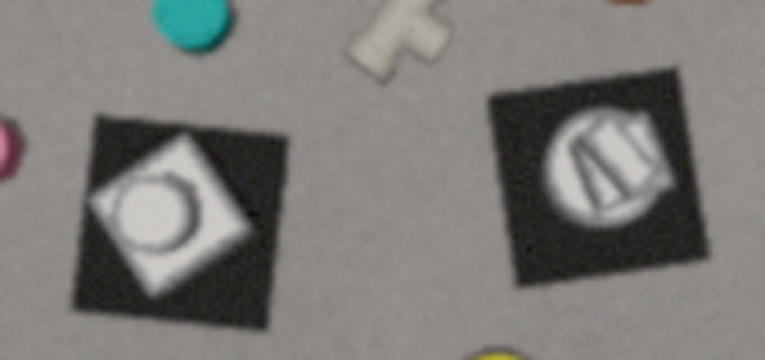

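Run:
```python
from h import *
m=arm.camera_model("top");print(ray(m,(317.8,223),137))
plan(462,-106,270,-13)
```

```text
[ 471.64816223 -107.96207719  137.        ]
row [0.4682, -0.0372, -0.5011, 0.0013, 1.4159, 0.0011] rows>= 11 off-neutral 0 t 0.1
```

```bash
python3 -m pendant '[[[0.468,-0.037,-0.501,0,1.416,0],[0.468,-0.037,-0.501,0,1.416,0],[0.468,-0.037,-0.501,0,1.416,0],[0.468,-0.037,-0.501,0,1.416,0],[0.468,-0.037,-0.501,0,1.416,0],[0.468,-0.037,-0.501,0,1.416,0],[0.468,-0.037,-0.501,0,1.416,0],[0.468,-0.037,-0.501,0,1.416,0],[0.468,-0.037,-0.501,0,1.416,0],[0.468,-0.037,-0.501,0,1.416,0],[0.468,-0.037,-0.501,0,1.416,0],[0.468,-0.037,-0.501,0,1.416,0]]]'
python3 - <<'E'
from h import *
print(tool()[0],yaw(tool()[1]))
np.save("m1.npy",arm.camera_model("wrist"),allow_pickle=True)
cv2.imwrite("pics/w1.png",cv2.resize(arm.read_camera("wrist")[:,:,::-1],None,fx=1.4,fy=1.4))
E
```

```text
t: 1.6
tool_pos: [462.8, -109.1, 441.2]
tcp_rot: [-1.092, 1.378, -1.38]
wrist_force: [0.3, 0.7, -0.8]
grip_width: 90.7
[ 462.81642036 -109.10486813  441.22859579] -13.33457176966763
```

View pics/w1.png

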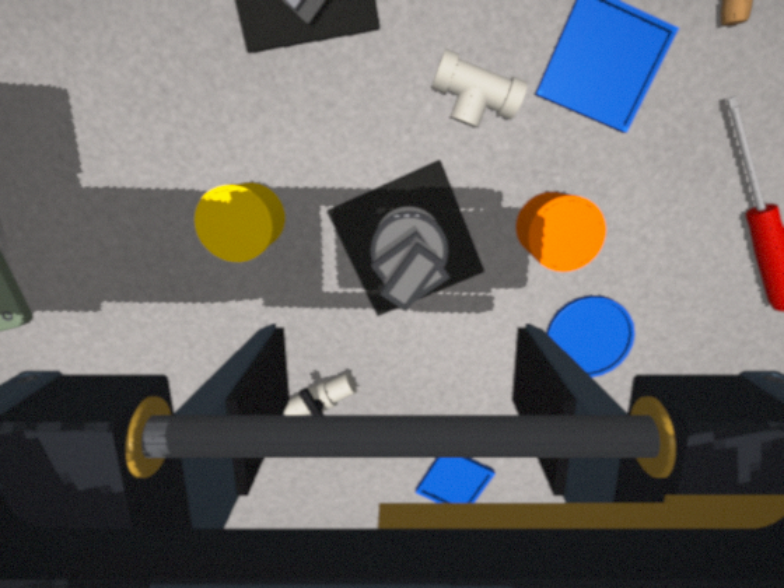

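Wrist view: large round tub with the small square and the oblong on top at (410,255), orange decoy at (562,230), yellow at (238,222), tray of the large round tub at (592,335). Candidates for the oblong: only the white rectangle at (415,275); the decoys are coloured. Close crop next.

Run:
```python
from h import *
im=arm.read_camera("wrist")[:,:,::-1].copy(); cv2.imwrite("pics/w1n.png",im)
cv2.imwrite("pics/w1c.png",cv2.resize(im[125:235,225:355],None,fx=6,fy=5.4*6/5.4,interpolation=cv2.INTER_CUBIC)[:600])
```

```text
(no output)
```

View pics/w1c.png

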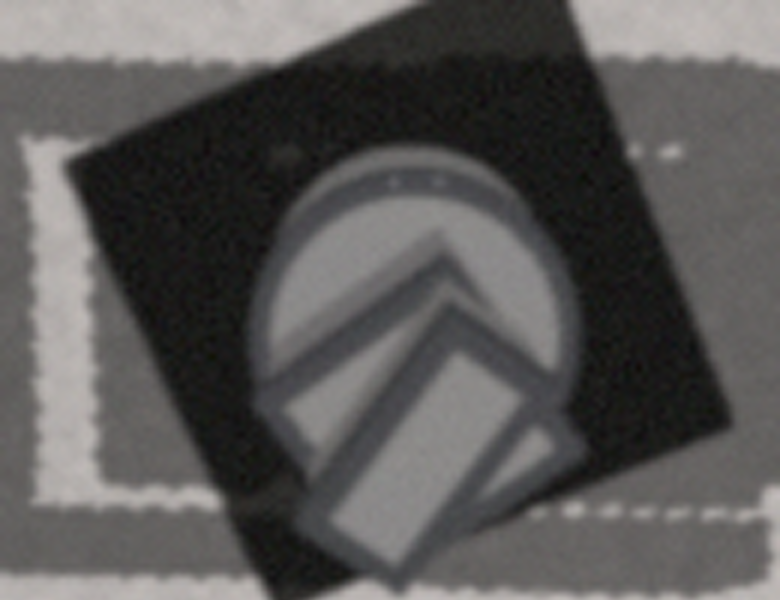

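Crop: oblong lid corners at (448,298),(552,388),(398,590),(300,520); small-square lid corners (440,255),(262,400),(582,445); round lid rim from (250,340) over (400,168) to (580,335).

Run:
```python
from h import *
m=arm.camera_model("wrist")
f=lambda pts,z:np.array([ray(m,(225+a/6-.4,125+b/6-.4),z)[:2] for a,b in pts])
P=f([(448,298),(552,388),(398,590),(300,520)],137)
print("oblong",P.mean(0).round(1),np.linalg.norm(np.diff(P,axis=0),axis=1).round(1),"long dir",np.degrees(np.arctan2(*(P[0]+P[1]-P[2]-P[3])[::-1])).round(1))
Q=f([(262,400),(440,255),(582,445)],101)
print("ssq",((Q[0]+Q[2])/2).round(1),np.linalg.norm(np.diff(Q,axis=0),axis=1).round(1),np.degrees(np.arctan2(*(Q[1]-Q[0])[::-1])).round(1))
C=f([(250,340),(580,335),(400,168),(290,235),(520,215)],55)
A=np.c_[2*C,np.ones(5)];s=np.linalg.lstsq(A,(C**2).sum(1),rcond=None)[0]
print("LR",s[:2].round(1),"r",np.sqrt(s[2]+s[0]**2+s[1]**2).round(1))
ang=np.degrees(np.arctan2(*(P[1]-P[0])[::-1]));print("short dir",ang)
plan(*P.mean(0),180,ang)
```

```text
oblong [ 469.9 -103.7] [20.3 38.5 18.4] long dir 42.8
ssq [ 469.4 -108.9] [37.8 39.8] 26.6
LR [ 470.  -104.6] r 30.6
short dir -54.04115146082367
row [-0.0042, 0.0891, 0.0077, 0.0018, 0.7146, 0.0017] rows>= 4 off-neutral -42 t 1.7
```

```bash
python3 -m pendant '[[[-0.004,0.089,0.008,0,0.61,0],[-0.004,0.089,0.008,0,0.61,0],[-0.004,0.089,0.008,0,0.61,0],[-0.004,0.089,0.008,0,0.61,0],[-0.004,0.089,0.008,0,0.61,0],[-0.004,0.12,0.008,0,0.61,0],[-0.004,0.145,0.008,0,0.61,0],[-0.004,0.145,0.008,0,0.61,0],[-0.004,0.145,0.008,0,0.61,0]]]'
python3 - <<'E'
from h import *
plan(469.9,-103.7,124,-48)
E
```

```text
t: 2.82
tool_pos: [470.3, -103.6, 297.1]
tcp_rot: [-0.69, 1.794, -1.795]
wrist_force: [0.4, -0.1, -0.2]
grip_width: 91.3
row [0.0004, 0.0011, -0.0002, 0.0001, 0.0003, 0.0011] rows>= 1 off-neutral -36 t 2.83
```

```bash
python3 -m pendant '[[[0,0,0,0,0,0],[0,0,0,0,0,0],[0,0,0,0,0,0],[0,0,0,0,0,0],[0,0,0,0,0,0],[0,0,0,0,0,0]]]' -1 15; python3 -m pendant '[[[0,-0.02,0,0,0,0],[0,-0.06,0,0,0,0],[0,-0.06,0,0,0,0]]]'
python3 - <<'E'
from h import *
print(arm.get_obs()["wrist_force"])
plan(464,370,190,90)
cv2.imwrite("pics/w2.png",arm.read_camera("wrist")[:,:,::-1])
E
```

```text
t: 3.58
tool_pos: [470.3, -103.7, 297.0]
tcp_rot: [-0.69, 1.794, -1.795]
wrist_force: [-0.1, 0.2, 1.0]
grip_width: 34.2
t: 3.95
tool_pos: [471.2, -103.8, 359.7]
tcp_rot: [-0.684, 1.789, -1.797]
wrist_force: [-0.2, -0.1, -0.2]
grip_width: 4.2
[-0.19461683 -0.05839863 -0.20564796]
row [-0.3118, -0.0034, -0.3569, -0.0056, -2.4083, 0.0052] rows>= 13 off-neutral 51 t 3.95
```

View pics/w2.png

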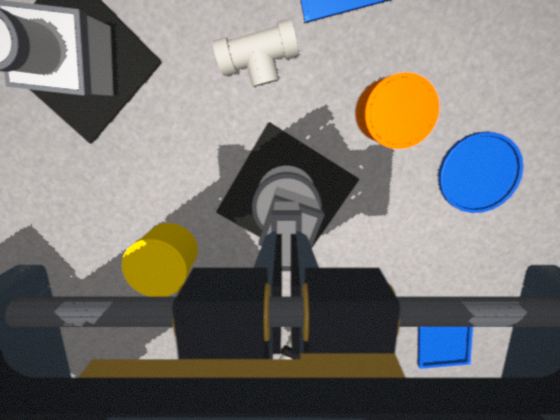

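Fingers are slow (~75 mm/s) and I lifted too soon; the oblong is still on the stack. Reopen half way and recheck it.

```bash
python3 -m pendant '[[[-0.03,-0.06,0,0,0,0],[-0.03,-0.06,0,0,0,0],[-0.03,-0.06,0,0,0,0],[-0.03,-0.06,0,0,0,0],[-0.03,-0.06,0,0,0,0]]]' 0.1 15
python3 - <<'E'
from h import *
m=arm.camera_model("wrist");u,v=proj(m,(470,-104,125));im=arm.read_camera("wrist")[:,:,::-1]
x0,y0=int(u)-50,int(v)-40;print(x0,y0,tool()[0],yaw(tool()[1]))
cv2.imwrite("pics/w3.png",cv2.resize(im[y0:y0+90,x0:x0+100],None,fx=6,fy=6,interpolation=cv2.INTER_CUBIC))
E
```

```text
t: 4.62
tool_pos: [492.3, -83.7, 416.8]
tcp_rot: [-0.69, 1.794, -1.795]
wrist_force: [0.3, -0.3, 0.1]
grip_width: 47.8
236 200 [492.43918587 -83.70802437 417.05157895] -48.009553620735154
```

View pics/w3.png

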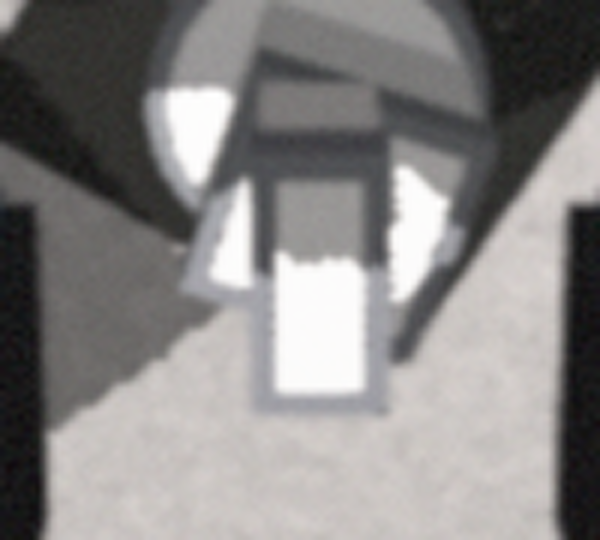

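Oblong still upright, aligned with the jaws: lid corners (255,172),(388,172),(388,412),(250,412); square lid corners (258,55),(490,132),(183,290).

Run:
```python
from h import *
m=arm.camera_model("wrist")
f=lambda pts,z:np.array([ray(m,(236+a/6-.4,200+b/6-.4),z)[:2] for a,b in pts])
P=f([(255,172),(388,172),(388,412),(250,412)],137)
print(P.mean(0),np.linalg.norm(np.diff(P,axis=0),axis=1).round(1),np.degrees(np.arctan2(*(P[1]-P[0]+P[2]-P[3])[::-1])))
Q=f([(490,132),(258,55),(183,290)],101)
print("ssq",((Q[0]+Q[2])/2).round(1),np.linalg.norm(np.diff(Q,axis=0),axis=1).round(1),np.degrees(np.arctan2(*(Q[1]-Q[0])[::-1])).round(1))
plan(*P.mean(0),124,-48)
```

```text
[ 469.80384411 -107.08002018] [18.4 36.9 19.9] -47.98587267147588
ssq [ 470.2 -110.3] [38.5 41.5] 112.8
row [0.0324, 0.1211, 0.0022, -0.0006, -0.0002, 0.0009] rows>= 3 off-neutral -35 t 4.67
```

```bash
python3 -m pendant '[[[0.032,0.06,0.001,0,0,0],[0.032,0.1,0.001,0,0,0],[0.032,0.121,0.001,0,0,0],[0.032,0.121,0.001,0,0,0],[0.032,0.121,0.001,0,0,0]]]'; python3 -m pendant '[[[0,0,0,0,0,0],[0,0,0,0,0,0],[0,0,0,0,0,0],[0,0,0,0,0,0],[0,0,0,0,0,0],[0,0,0,0,0,0],[0,0,0,0,0,0]]]' -1 15; python3 -m pendant '[[[0,-0.02,0,0,0,0],[0,-0.07,0,0,0,0],[0,-0.1,0,0,0,0],[0,-0.1,0,0,0,0]]]'
python3 - <<'E'
from h import *
plan(464,370,190,90)
E
```

```text
t: 5.3
tool_pos: [469.6, -106.1, 296.7]
tcp_rot: [-0.688, 1.793, -1.796]
wrist_force: [-0.2, 0.8, 0.5]
grip_width: 50.3
t: 6.18
tool_pos: [469.6, -106.1, 297.0]
tcp_rot: [-0.688, 1.793, -1.796]
wrist_force: [-0.8, -0.4, 4.3]
grip_width: 19.9
t: 6.68
tool_pos: [469.9, -106.0, 398.7]
tcp_rot: [-0.684, 1.789, -1.797]
wrist_force: [-0.2, -0.3, -0.8]
grip_width: 20.1
row [-0.3139, 0.0356, -0.358, -0.0055, -2.4089, 0.0053] rows>= 13 off-neutral 51 t 6.67
```

```bash
python3 -m pendant '[[[-0.314,0.036,-0.358,0,-2.4,0],[-0.314,0.036,-0.358,0,-2.4,0],[-0.314,0.036,-0.358,0,-2.4,0],[-0.314,0.036,-0.358,0,-2.4,0],[-0.314,0.036,-0.358,0,-2.4,0],[-0.314,0.036,-0.358,0,-2.4,0],[-0.314,0.036,-0.358,0,-2.4,0],[-0.314,0.036,-0.358,0,-2.4,0],[-0.314,0.036,-0.358,0,-2.4,0],[-0.314,0.036,-0.358,0,-2.4,0],[-0.314,0.036,-0.358,0,-2.4,0],[-0.314,0.036,-0.358,0,-2.4,0]]]'
python3 - <<'E'
from h import *
plan(464,370,70,91)
cv2.imwrite("pics/w4.png",arm.read_camera("wrist")[:,:,::-1])
E
```

```text
t: 8.18
tool_pos: [463.7, 369.8, 358.9]
tcp_rot: [-1.573, 0.118, -0.122]
wrist_force: [0.4, 0.1, -0.6]
grip_width: 20.1
row [0.0, 0.1169, 0.0008, 0.0052, -0.17, 0.0021] rows>= 2 off-neutral 52 t 8.18
```

View pics/w4.png

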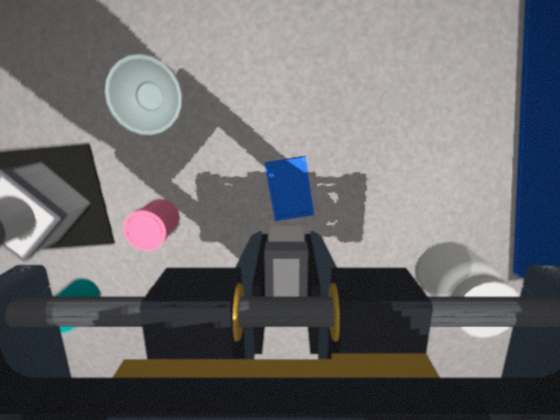

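```bash
cat >> h.py <<'E'
def trays(n="wrist",amin=400):
    im=arm.read_camera(n)[:,:,::-1];m=arm.camera_model(n);h=cv2.cvtColor(np.ascontiguousarray(im),cv2.COLOR_BGR2HSV)
    for c in blobs((abs(h[...,0].astype(int)-110)<15)&(h[...,1]>130)&(h[...,2]>50),amin):
        P=poly(m,c,7);r=cv2.minAreaRect(P);print("tray px",c.reshape(-1,2).mean(0).round(),np.round(r[0],1),np.round(r[1],1),round(r[2],1))
E
python3 - <<'E'
from h import *
trays()
E
```

```text
tray px [289. 188.] [463.6 372.9] [41.6 62.5] 89.6
tray px [539. 140.] [467.2 616.6] [279.   50.5] 4.5
```

```bash
python3 -m pendant '[[[0,0.06,0.001,0,-0.17,0],[0,0.117,0.001,0,-0.17,0],[0,0.117,0.001,0,-0.17,0],[0,0.117,0.001,0,-0.17,0]]]'
python3 - <<'E'
from h import *
plan(464,370,28,91)
E
```

```text
t: 8.78
tool_pos: [464.7, 370.7, 243.4]
tcp_rot: [-1.575, -0.01, 0.005]
wrist_force: [0.6, 0.1, 0.4]
grip_width: 19.8
row [-0.0009, 0.0434, -0.0005, 0.0039, -0.0081, 0.0036] rows>= 1 off-neutral 52 t 8.78
```

```bash
python3 -m pendant '[[[-0.001,0.03,0.001,0,0,0],[-0.001,0.042,0.001,0,0,0],[-0.001,0.043,0.001,0,0,0],[-0.001,0.043,0.001,0,0,0]]]'; python3 -m pendant '[[[0,0,0,0,0,0],[0,0,0,0,0,0],[0,0,0,0,0,0],[0,0,0,0,0,0]]]' 0;  python3 -m pendant '[[[0,-0.04,0,0,0,0],[0,-0.1,0,0,0,0],[0,-0.15,0,0,0,0],[0,-0.22,0,0,0,0],[0,-0.22,0,0,0,0]]]' 1
python3 - <<'E'
from h import *
cv2.imwrite("pics/w5.png",arm.read_camera("wrist")[:,:,::-1])
plan(436,115,250,15)
E
```

```text
t: 9.28
tool_pos: [464.3, 371.8, 201.7]
tcp_rot: [-1.573, -0.012, 0.003]
wrist_force: [-0.2, 0.5, -0.7]
grip_width: 19.7
t: 9.78
tool_pos: [464.3, 371.8, 201.8]
tcp_rot: [-1.573, -0.012, 0.003]
wrist_force: [-0.5, 0.6, -0.5]
grip_width: 45.9
t: 10.4
tool_pos: [463.4, 372.6, 427.2]
tcp_rot: [-1.567, -0.018, -0.004]
wrist_force: [-0.2, -0.1, 0.7]
grip_width: 90.4
row [-0.0296, 0.0026, -0.2571, -0.0086, 1.3182, 0.0082] rows>= 8 off-neutral 0 t 10.45
```

View pics/w5.png

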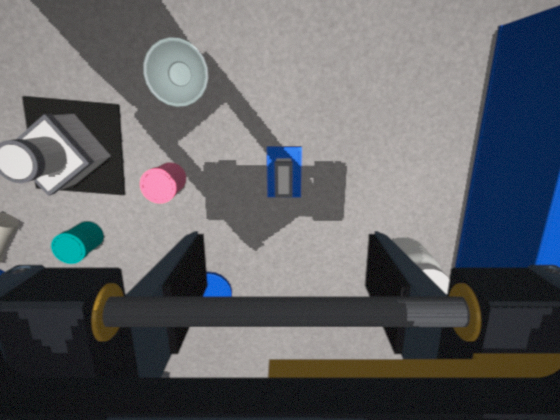

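Oblong stands in its tray at (284,172). Next the second stack: small round (white, on the white square, at (17,160) here; turquoise (72,243) and pink (163,183) are decoys).

```bash
python3 -m pendant '[[[-0.03,0.003,-0.257,0,1.318,0],[-0.03,0.003,-0.257,0,1.318,0],[-0.03,0.003,-0.257,0,1.318,0],[-0.03,0.003,-0.257,0,1.318,0],[-0.03,0.003,-0.257,0,1.318,0],[-0.03,0.003,-0.257,0,1.318,0],[-0.03,0.003,-0.257,0,1.318,0],[-0.03,0.003,-0.257,0,1.318,0],[-0.03,0.003,-0.257,0,1.318,0]]]'
python3 - <<'E'
from h import *
m=arm.camera_model("wrist");u,v=proj(m,(436,115,75));im=arm.read_camera("wrist")[:,:,::-1]
x0,y0=int(u)-55,int(v)-55;print(x0,y0,tool()[0],yaw(tool()[1]))
cv2.imwrite("pics/w6.png",cv2.resize(im[y0:y0+100,x0:x0+120],None,fx=6,fy=6,interpolation=cv2.INTER_CUBIC))
E
```

```text
t: 11.58
tool_pos: [435.4, 115.1, 420.7]
tcp_rot: [-1.316, 1.006, -1.016]
wrist_force: [-0.4, -0.2, 0.2]
grip_width: 91.4
227 137 [435.47751742 115.19174712 420.90815484] 15.139509669775933
```

View pics/w6.png

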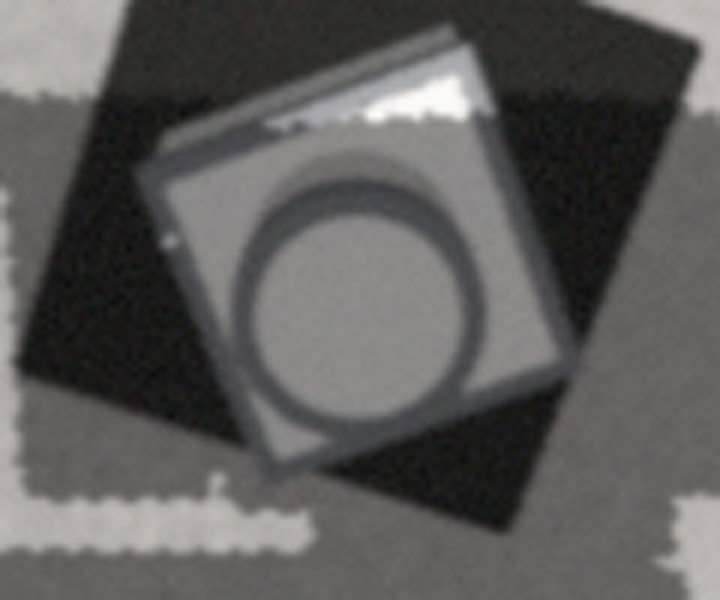

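Run:
```python
from h import *
m=arm.camera_model("wrist")
f=lambda pts,z:np.array([ray(m,(227+a/6-.4,137+b/6-.4),z)[:2] for a,b in pts])
S=f([(359,315),(234,315),(484,315)],101);print("small round",S[0].round(1),"dia",np.linalg.norm(S[1]-S[2]).round(1))
P=f([(138,170),(472,42),(578,368),(268,478)],55)
print("LS",P.mean(0).round(1),np.linalg.norm(np.diff(np.r_[P,P[:1]],axis=0),axis=1).round(1),[round(float(np.degrees(np.arctan2(*(P[i+1]-P[i])[::-1]))),1) for i in range(3)])
plan(*S[0],86,15)
```

```text
small round [436.6 125.8] dia 38.6
LS [438.8 123.3] [61.8 61.2 59.6 60.7] [36.0, -55.7, -144.6]
row [-0.0101, 0.1629, 0.0023, -0.0094, 0.0024, 0.0011] rows>= 3 off-neutral -1 t 11.62
```

```bash
python3 -m pendant '[[[-0.010,0.06,0.002,0,0,0],[-0.01,0.12,0.002,0,0,0],[-0.01,0.15,0.002,0,0,0],[-0.01,0.165,0.002,0,0,0],[-0.01,0.165,0.002,0,0,0]]]' 0.4 15; python3 -m pendant '[[[0,0,0,0,0,0],[0,0,0,0,0,0],[0,0,0,0,0,0],[0,0,0,0,0,0],[0,0,0,0,0,0],[0,0,0,0,0,0]]]' -1 15
python3 - <<'E'
from h import *
plan(632,268,150,23)
E
```

```text
t: 12.25
tool_pos: [436.0, 125.6, 254.8]
tcp_rot: [-1.319, 1.007, -1.015]
wrist_force: [0.5, 0.4, 0.2]
grip_width: 63.4
t: 13.0
tool_pos: [436.1, 125.6, 255.4]
tcp_rot: [-1.318, 1.006, -1.015]
wrist_force: [-1.7, 0.3, 6.1]
grip_width: 39.6
row [-0.0859, -0.0651, 0.2269, -0.007, -0.1358, 0.0016] rows>= 5 off-neutral 0 t 13.0
```

```bash
python3 -m pendant '[[[0,-0.03,0,0,0,0],[0,-0.065,0,0,0,0],[-0.086,-0.065,0.227,0,-0.136,0],[-0.086,-0.065,0.227,0,-0.136,0],[-0.086,-0.065,0.227,0,-0.136,0],[-0.086,-0.065,0.227,0,-0.136,0],[-0.086,-0.065,0.227,0,-0.136,0],[-0.086,-0.065,0.227,0,-0.136,0],[-0.086,-0.065,0.227,0,-0.136,0]]]'
python3 - <<'E'
from h import *
trays()
plan(633,268.5,33,23)
E
```

```text
t: 14.12
tool_pos: [631.2, 267.3, 322.0]
tcp_rot: [-1.369, 0.904, -0.912]
wrist_force: [1.4, -0.3, -0.8]
grip_width: 39.4
tray px [287. 196.] [632.8 272.9] [60.8 58.4] 20.3
tray px [143.  17.] [469.3 358. ] [70.7 30.3] 23.1
row [-0.0006, 0.1174, 0.0013, -0.0064, -0.0003, 0.0021] rows>= 2 off-neutral 0 t 14.18
```

```bash
python3 -m pendant '[[[-0.002,0.06,0.002,0,0,0],[-0.002,0.1,0.002,0,0,0],[-0.002,0.116,0.002,0,0,0],[-0.002,0.117,0.002,0,0,0],[-0.002,0.117,0.002,0,0,0]]]'; python3 -m pendant '[[[0,0,0,0,0,0],[0,0,0,0,0,0],[0,0,0,0,0,0],[0,0,0,0,0,0]]]' 0.5;  python3 -m pendant '[[[0,-0.03,0,0,0,0],[0,-0.09,0,0,0,0],[0,-0.15,0,0,0,0],[0,-0.21,0,0,0,0],[0,-0.21,0,0,0,0]]]' 1
python3 - <<'E'
from h import *
cv2.imwrite("pics/w7.png",arm.read_camera("wrist")[:,:,::-1])
plan(438.8,123.3,150,35)
plan(438.8,123.3,150,-55)
E
```

```text
t: 14.8
tool_pos: [633.7, 270.2, 207.4]
tcp_rot: [-1.365, 0.902, -0.914]
wrist_force: [0.0, 0.3, -0.9]
grip_width: 39.9
t: 15.3
tool_pos: [633.7, 270.2, 207.6]
tcp_rot: [-1.365, 0.902, -0.914]
wrist_force: [-0.7, -0.4, -0.4]
grip_width: 68.1
t: 15.92
tool_pos: [631.8, 270.0, 424.4]
tcp_rot: [-1.354, 0.895, -0.918]
wrist_force: [0.4, 0.4, -0.2]
grip_width: 91.6
row [0.0594, 0.0949, -0.2361, -0.0157, -0.2098, 0.0039] rows>= 5 off-neutral 19 t 15.97
row [0.0594, 0.0949, -0.2361, -0.0149, 1.3609, -0.009] rows>= 8 off-neutral -71 t 15.97
```

View pics/w7.png

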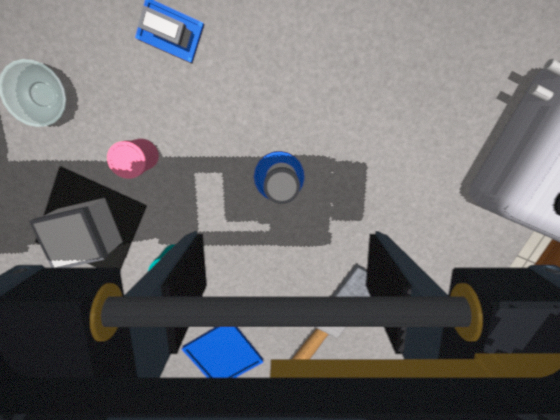

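```bash
python3 -m pendant '[[[0.059,0.095,-0.236,0,-0.21,0],[0.059,0.095,-0.236,0,-0.21,0],[0.059,0.095,-0.236,0,-0.21,0],[0.059,0.095,-0.236,0,-0.21,0],[0.059,0.095,-0.236,0,-0.21,0],[0.059,0.095,-0.236,0,-0.21,0]]]' 1 25
python3 - <<'E'
from h import *
plan(438.8,123.3,33,35)
E
```

```text
t: 16.73
tool_pos: [438.6, 123.5, 321.2]
tcp_rot: [-1.427, 0.739, -0.757]
wrist_force: [1.3, 0.3, 0.0]
grip_width: 91.0
row [-0.0002, 0.1162, -0.0016, -0.0142, -0.0005, 0.005] rows>= 2 off-neutral 19 t 16.73
```

```bash
python3 -m pendant '[[[0,0.05,-0.002,-0.014,0,0.005],[0,0.09,-0.002,-0.014,0,0.005],[0,0.116,-0.002,-0.014,0,0.005],[0,0.116,-0.002,-0.014,0,0.005],[0,0.116,-0.002,-0.014,0,0.005]]]' 1 25; python3 -m pendant '[[[0,0,0,0,0,0],[0,0,0,0,0,0],[0,0,0,0,0,0],[0,0,0,0,0,0],[0,0,0,0,0,0],[0,0,0,0,0,0],[0,0,0,0,0,0]]]' -1 25
python3 - <<'E'
from h import *
plan(659,-2,130,56)
E
```

```text
t: 17.35
tool_pos: [440.0, 123.5, 206.0]
tcp_rot: [-1.436, 0.747, -0.75]
wrist_force: [0.5, -1.3, 0.1]
grip_width: 91.0
t: 18.23
tool_pos: [439.6, 123.3, 206.3]
tcp_rot: [-1.437, 0.748, -0.749]
wrist_force: [-3.0, -1.0, 6.8]
grip_width: 61.5
row [0.2285, -0.0954, 0.1079, -0.0012, -0.3665, 0.0008] rows>= 5 off-neutral 56 t 18.23
```

```bash
python3 -m pendant '[[[0,-0.05,0,0,0,0],[0,-0.095,0,0,0,0],[0.228,-0.095,0.108,0,-0.366,0],[0.228,-0.095,0.108,0,-0.366,0],[0.228,-0.095,0.108,0,-0.366,0],[0.228,-0.095,0.108,0,-0.366,0],[0.228,-0.095,0.108,0,-0.366,0],[0.228,-0.095,0.108,0,-0.366,0],[0.228,-0.095,0.108,0,-0.366,0],[0.228,-0.095,0.108,0,-0.366,0]]]'
python3 - <<'E'
from h import *
trays()
plan(659,-2,34,56)
E
```

```text
t: 19.48
tool_pos: [657.9, -0.7, 301.9]
tcp_rot: [-1.52, 0.463, -0.465]
wrist_force: [0.4, 1.1, -2.0]
grip_width: 62.0
tray px [ 59. 280.] [ 605.1 -211.6] [31.  30.5] 53.6
tray px [285. 181.] [640.   11.6] [83.8 38.8] 56.0
row [0.0013, 0.096, -0.0006, -0.0012, 0.0004, 0.0011] rows>= 2 off-neutral 56 t 19.52
```

```bash
python3 -m pendant '[[[0.001,0.05,-0.001,0,0,0],[0.001,0.085,-0.001,0,0,0],[0.001,0.095,-0.001,0,0,0],[0.001,0.095,-0.001,0,0,0],[0.001,0.095,-0.001,0,0,0]]]'; python3 -m pendant '[[[0,0,0,0,0,0],[0,0,0,0,0,0],[0,0,0,0,0,0],[0,0,0,0,0,0],[0,0,0,0,0,0]]]' 1;  python3 -m pendant '[[[0,-0.03,0,0,0,0],[0,-0.09,0,0,0,0],[0,-0.15,0,0,0,0],[0,-0.21,0,0,0,0],[0,-0.22,0,0,0,0]]]' 1
python3 - <<'E'
from h import *
plan(470,-109.5,265,-13)
E
```

```text
t: 20.15
tool_pos: [659.2, -2.1, 208.9]
tcp_rot: [-1.519, 0.46, -0.468]
wrist_force: [0.2, -0.2, -1.9]
grip_width: 62.1
t: 20.78
tool_pos: [659.2, -2.1, 208.9]
tcp_rot: [-1.519, 0.46, -0.468]
wrist_force: [0.0, -1.1, -0.3]
grip_width: 91.0
t: 21.4
tool_pos: [658.3, -2.2, 434.6]
tcp_rot: [-1.516, 0.453, -0.476]
wrist_force: [0.2, -0.2, -0.5]
grip_width: 91.1
row [-0.0961, -0.0053, -0.1942, -0.0151, 1.2048, 0.0058] rows>= 7 off-neutral 0 t 21.4
```

Back to stack 1 (small square on large round) for a fresh look.

```bash
python3 -m pendant '[[[-0.096,-0.005,-0.194,-0.015,1.205,0.006],[-0.096,-0.005,-0.194,-0.015,1.205,0.006],[-0.096,-0.005,-0.194,-0.015,1.205,0.006],[-0.096,-0.005,-0.194,-0.015,1.205,0.006],[-0.096,-0.005,-0.194,-0.015,1.205,0.006],[-0.096,-0.005,-0.194,-0.015,1.205,0.006],[-0.096,-0.005,-0.194,-0.015,1.205,0.006],[-0.096,-0.005,-0.194,-0.015,1.205,0.006],[-0.096,-0.005,-0.194,-0.015,1.205,0.006]]]'
python3 - <<'E'
from h import *
m=arm.camera_model("wrist");u,v=proj(m,(470,-107,75));im=arm.read_camera("wrist")[:,:,::-1]
x0,y0=int(u)-50,int(v)-50;print(x0,y0,tool()[0],yaw(tool()[1]))
cv2.imwrite("pics/w8.png",cv2.resize(im[y0:y0+90,x0:x0+110],None,fx=6,fy=6,interpolation=cv2.INTER_CUBIC))
E
```

```text
t: 22.52
tool_pos: [470.1, -109.4, 436.2]
tcp_rot: [-1.094, 1.375, -1.373]
wrist_force: [-0.1, 0.2, -0.4]
grip_width: 91.2
235 137 [ 470.17787064 -109.37672958  436.31259492] -12.952133724449864
```

View pics/w8.png

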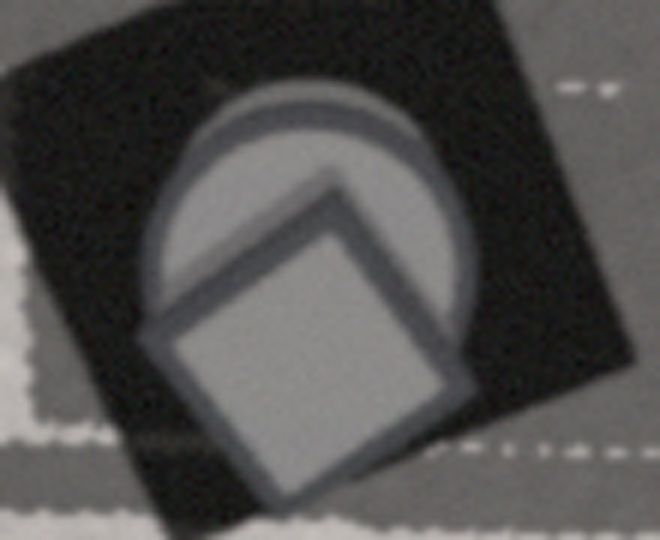

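Small square lid corners (143,338),(333,192),(475,388),(285,512); round rim (142,265)–(312,98)–(478,258).

Run:
```python
from h import *
m=arm.camera_model("wrist")
f=lambda pts,z:np.array([ray(m,(235+a/6-.4,137+b/6-.4),z)[:2] for a,b in pts])
P=f([(143,338),(333,192),(475,388),(285,512)],101)
print("SS",P.mean(0).round(1),np.linalg.norm(np.diff(np.r_[P,P[:1]],axis=0),axis=1).round(1),[round(float(np.degrees(np.arctan2(*(P[i+1]-P[i])[::-1]))),1) for i in range(3)])
C=f([(142,265),(478,258),(312,98)],55)
A=np.c_[2*C,np.ones(3)];s=np.linalg.lstsq(A,(C**2).sum(1),rcond=None)[0]
print("LR",s[:2].round(1),"r",np.sqrt(s[2]+s[0]**2+s[1]**2).round(1))
a=np.degrees(np.arctan2(*(P[1]-P[0]+P[2]-P[3])[::-1]));print(a)
for q in(a,a-90): plan(*P.mean(0),120,q)
```

```text
SS [ 469.8 -110.3] [39.1 40.  38.  37.8] [25.0, -67.1, -158.3]
LR [ 471.2 -105.1] r 31.0
23.352555512002944
row [0.001, 0.1443, -0.0, 0.0007, -0.6336, -0.0005] rows>= 4 off-neutral 37 t 22.57
row [0.001, 0.1443, -0.0, 0.0008, 0.9372, 0.0002] rows>= 6 off-neutral -53 t 22.57
```

```bash
python3 -m pendant '[[[0.001,0.13,0,0,0.937,0],[0.001,0.13,0,0,0.937,0],[0.001,0.13,0,0,0.937,0],[0.001,0.13,0,0,0.937,0],[0.001,0.13,0,0,0.937,0],[0.001,0.13,0,0,0.937,0],[0.001,0.145,0,0,0.937,0],[0.001,0.17,0,0,0.937,0],[0.001,0.181,0,0,0.937,0],[0.001,0.181,0,0,0.937,0],[0.001,0.181,0,0,0.937,0]]]' 0.6 15; python3 -m pendant '[[[0,0,0,0,0,0],[0,0,0,0,0,0],[0,0,0,0,0,0],[0,0,0,0,0,0],[0,0,0,0,0,0],[0,0,0,0,0,0],[0,0,0,0,0,0]]]' -1 15
python3 - <<'E'
from h import *
plan(460,-374,150,-42)
E
```

```text
t: 23.95
tool_pos: [470.2, -110.4, 256.0]
tcp_rot: [-0.413, 1.996, -1.996]
wrist_force: [0.6, -0.2, 0.3]
grip_width: 72.7
t: 24.82
tool_pos: [470.3, -110.5, 256.2]
tcp_rot: [-0.412, 1.996, -1.997]
wrist_force: [-0.2, -1.6, 2.9]
grip_width: 39.7
row [0.1141, -0.0658, 0.2378, -0.0008, -0.4292, -0.0008] rows>= 5 off-neutral -3 t 24.82
```

```bash
python3 -m pendant '[[[0,-0.03,0,0,0,0],[0,-0.066,0,0,0,0],[0.114,-0.066,0.238,0,-0.43,0],[0.114,-0.066,0.238,0,-0.43,0],[0.114,-0.066,0.238,0,-0.43,0],[0.114,-0.066,0.238,0,-0.43,0],[0.114,-0.066,0.238,0,-0.43,0],[0.114,-0.066,0.238,0,-0.43,0],[0.114,-0.066,0.238,0,-0.43,0],[0.114,-0.066,0.238,0,-0.43,0]]]'
python3 - <<'E'
from h import *
trays()
plan(460,-373.5,33.5,-42)
E
```

```text
t: 26.08
tool_pos: [460.4, -372.6, 322.1]
tcp_rot: [-0.769, 1.724, -1.723]
wrist_force: [-0.5, -0.0, -0.8]
grip_width: 40.0
tray px [286. 196.] [ 462.8 -369.9] [54.2 61.7] 48.2
row [0.0009, 0.1168, 0.0001, -0.0004, 0.0025, -0.0008] rows>= 2 off-neutral -3 t 26.12
```

```bash
python3 -m pendant '[[[0.001,0.06,0,0,0,0],[0.001,0.1,0,0,0,0],[0.001,0.117,0,0,0,0],[0.001,0.117,0,0,0,0],[0.001,0.117,0,0,0,0]]]'; python3 -m pendant '[[[0,0,0,0,0,0],[0,0,0,0,0,0],[0,0,0,0,0,0],[0,0,0,0,0,0]]]' 0.5;  python3 -m pendant '[[[0,-0.03,0,0,0,0],[0,-0.09,0,0,0,0],[0,-0.15,0,0,0,0],[0,-0.21,0,0,0,0],[0,-0.21,0,0,0,0]]]' 1
python3 - <<'E'
from h import *
plan(470.8,-104.9,130,-60)
E
```

```text
t: 26.75
tool_pos: [460.5, -373.8, 206.8]
tcp_rot: [-0.768, 1.72, -1.726]
wrist_force: [-0.5, 0.3, -0.7]
grip_width: 40.2
t: 27.25
tool_pos: [460.5, -373.8, 207.0]
tcp_rot: [-0.768, 1.72, -1.726]
wrist_force: [0.0, -0.3, 0.1]
grip_width: 68.3
t: 27.88
tool_pos: [460.2, -373.8, 422.8]
tcp_rot: [-0.762, 1.708, -1.734]
wrist_force: [0.0, -0.1, -0.0]
grip_width: 91.1
row [-0.2072, 0.1183, -0.1733, -0.0153, 0.3169, -0.0038] rows>= 5 off-neutral -47 t 27.88
```

```bash
python3 -m pendant '[[[-0.207,0.118,-0.173,-0.015,-0.2,0],[-0.207,0.118,-0.173,-0.015,-0.2,0],[-0.207,0.118,-0.173,-0.015,-0.2,0],[-0.207,0.118,-0.173,-0.015,-0.2,0],[-0.207,0.118,-0.173,-0.015,-0.2,0],[-0.207,0.118,-0.173,-0.015,-0.2,0],[-0.207,0.118,-0.173,-0.015,-0.2,0]]]' 1 25
python3 - <<'E'
from h import *
plan(470.8,-104.9,33,-30)
E
```

```text
t: 28.75
tool_pos: [470.9, -105.6, 302.0]
tcp_rot: [-0.911, 1.587, -1.589]
wrist_force: [-0.2, -0.5, -0.8]
grip_width: 91.3
row [-0.0006, 0.097, -0.0005, -0.0004, -0.0063, 0.0009] rows>= 2 off-neutral -17 t 28.75
```

```bash
python3 -m pendant '[[[-0.001,0.05,0,0,0,0],[-0.001,0.085,0,0,0,0],[-0.001,0.097,0,0,0,0],[-0.001,0.097,0,0,0,0],[-0.001,0.097,0,0,0,0]]]' 1 25; python3 -m pendant '[[[0,0,0,0,0,0],[0,0,0,0,0,0],[0,0,0,0,0,0],[0,0,0,0,0,0],[0,0,0,0,0,0],[0,0,0,0,0,0],[0,0,0,0,0,0]]]' -1 25
python3 - <<'E'
from h import *
plan(619,-241,140,-21)
E
```

```text
t: 29.38
tool_pos: [472.1, -105.3, 206.3]
tcp_rot: [-0.908, 1.585, -1.591]
wrist_force: [-0.4, -0.3, 0.5]
grip_width: 91.1
t: 30.25
tool_pos: [472.1, -105.3, 206.6]
tcp_rot: [-0.908, 1.585, -1.59]
wrist_force: [-0.6, 1.0, 5.4]
grip_width: 61.9
row [0.0428, -0.1048, 0.1957, -0.003, -0.164, 0.0003] rows>= 4 off-neutral 0 t 30.25
```

```bash
python3 -m pendant '[[[0,-0.05,0,0,0,0],[0,-0.105,0,0,0,0],[0.043,-0.105,0.196,0,-0.164,0],[0.043,-0.105,0.196,0,-0.164,0],[0.043,-0.105,0.196,0,-0.164,0],[0.043,-0.105,0.196,0,-0.164,0],[0.043,-0.105,0.196,0,-0.164,0],[0.043,-0.105,0.196,0,-0.164,0],[0.043,-0.105,0.196,0,-0.164,0]]]'
python3 - <<'E'
from h import *
trays()
plan(620,-241,34,-21)
E
```

```text
t: 31.38
tool_pos: [618.3, -240.3, 312.4]
tcp_rot: [-1.012, 1.471, -1.475]
wrist_force: [-0.7, -0.8, -2.2]
grip_width: 62.2
tray px [286. 193.] [ 623.5 -229.9] [62.3 82.4] 68.2
row [-0.0, 0.1066, 0.0013, -0.0028, 0.0008, 0.0004] rows>= 2 off-neutral 0 t 31.43
```

```bash
python3 -m pendant '[[[0,0.05,0.001,0,0,0],[0,0.09,0.001,0,0,0],[0,0.106,0.001,0,0,0],[0,0.106,0.001,0,0,0],[0,0.106,0.001,0,0,0]]]'; python3 -m pendant '[[[0,0,0,0,0,0],[0,0,0,0,0,0],[0,0,0,0,0,0],[0,0,0,0,0,0],[0,0,0,0,0,0]]]' 1;  python3 -m pendant '[[[0,-0.03,0,0,0,0],[0,-0.09,0,0,0,0],[0,-0.15,0,0,0,0],[0,-0.21,0,0,0,0],[0,-0.25,0,0,0,0]]]' 1
python3 - <<'E'
from h import *
plan(320,0,260,0)
E
```

```text
t: 32.05
tool_pos: [620.3, -241.1, 208.2]
tcp_rot: [-1.01, 1.468, -1.477]
wrist_force: [-0.0, -0.2, -2.1]
grip_width: 61.7
t: 32.67
tool_pos: [620.2, -241.1, 208.2]
tcp_rot: [-1.01, 1.468, -1.477]
wrist_force: [-0.4, -0.4, -0.2]
grip_width: 91.0
t: 33.3
tool_pos: [618.7, -240.3, 461.8]
tcp_rot: [-1.008, 1.464, -1.48]
wrist_force: [0.0, 0.0, 0.2]
grip_width: 91.1
row [-0.1177, 0.0261, -0.3651, -0.0098, -0.3656, 0.0025] rows>= 7 off-neutral 0 t 33.3
```

```bash
python3 -m pendant '[[[-0.118,0.026,-0.365,0,-0.366,0],[-0.118,0.026,-0.365,0,-0.366,0],[-0.118,0.026,-0.365,0,-0.366,0],[-0.118,0.026,-0.365,0,-0.366,0],[-0.118,0.026,-0.365,0,-0.366,0],[-0.118,0.026,-0.365,0,-0.366,0],[-0.118,0.026,-0.365,0,-0.366,0],[-0.118,0.026,-0.365,0,-0.366,0],[-0.118,0.026,-0.365,0,-0.366,0]]]'
python3 - <<'E'
from h import *
T=dict(LS=(659,-3,53,31),LR=(619,-241,53,31),SS=(460,-374,49,20),SR=(633,270,49,20),OB=(464,371,39,15))
for n in("top","scene"):
    im=np.ascontiguousarray(arm.read_camera(n)[:,:,::-1]);m=arm.camera_model(n);cv2.imwrite(f"pics/{n}9.png",im)
    h=cv2.cvtColor(im,cv2.COLOR_BGR2HSV); tiles=[]
    for k,(x,y,z,r) in T.items():
        u,v=proj(m,(x,y,z)).astype(int)
        h2=h[v-30:v+30,u-30:u+30]; 
        c=im[v-30:v+30,u-30:u+30];tiles.append(cv2.resize(c,None,fx=4.3,fy=4.3,interpolation=cv2.INTER_CUBIC))
        print(n,k,(u,v))
    tiles.append(np.zeros_like(tiles[0]))
    cv2.imwrite(f"pics/t_{n}.png",np.vstack([np.hstack(tiles[:3]),np.hstack(tiles[3:])]))
E
```

```text
t: 34.42
tool_pos: [321.4, -0.2, 432.4]
tcp_rot: [-1.205, 1.2, -1.218]
wrist_force: [0.6, 0.8, -0.6]
grip_width: 91.3
top LS (np.int64(272), np.int64(148))
top LR (np.int64(369), np.int64(167))
top SS (np.int64(424), np.int64(234))
top SR (np.int64(159), np.int64(155))
top OB (np.int64(114), np.int64(223))
scene LS (np.int64(284), np.int64(288))
scene LR (np.int64(168), np.int64(280))
scene SS (np.int64(115), np.int64(231))
scene SR (np.int64(415), np.int64(270))
scene OB (np.int64(439), np.int64(216))
```

View pics/t_top.png

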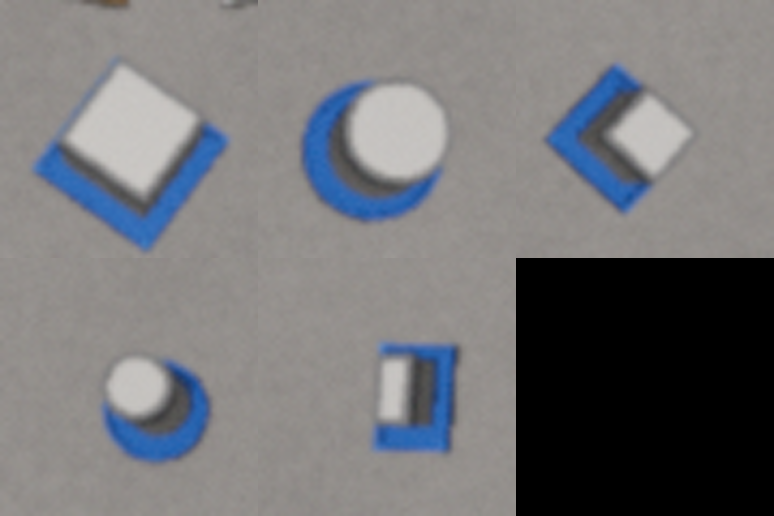

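View pics/t_scene.png

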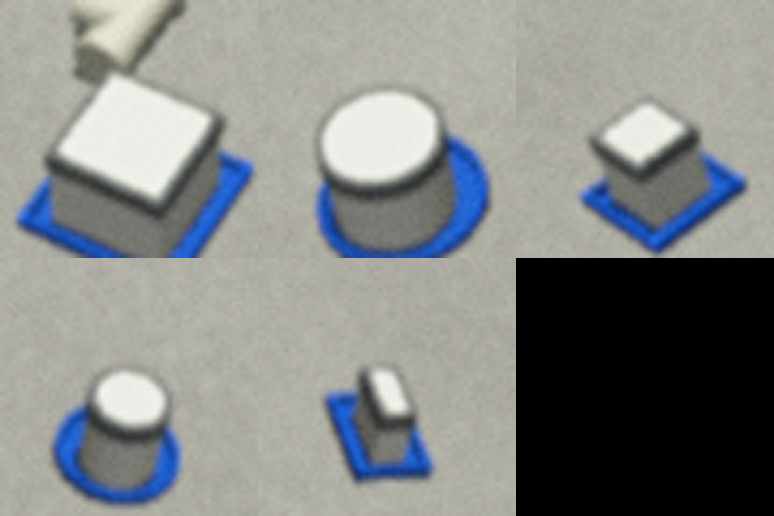

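Run:
```python
from h import *
T=dict(LS=(659,-3,53),LR=(619,-241,53),SS=(460,-374,49),SR=(633,269,49),OB=(464,370,39))
for n,th in(("top",175),("scene",215)):
    im=cv2.imread(f"pics/{n}9.png");m=arm.camera_model(n);g=im.min(2)
    for k,(x,y,z) in T.items():
        u,v=proj(m,(x,y,z)).astype(int);w=g[v-22:v+22,u-22:u+22]
        b=max(blobs(w>th,10),key=cv2.contourArea)
        P=poly(m,b+np.array([u-22,v-22]),z);r=cv2.minAreaRect(P)
        h,_=cv2.minEnclosingCircle(P)
        q=ray(m,(b.reshape(-1,2).mean(0)+[u-22,v-22]),z)
        print(n,k,np.round(r[0],1),np.round(r[1],1),"off",np.round(np.array(r[0])-[x,y],1))
o=arm.get_obs();print(o["t"],o["wrist_force"])
```

```text
top LS [660.4  -3.2] [52.6 51.9] off [ 1.4 -0.2]
top LR [ 619.5 -244.4] [49.8 48.7] off [ 0.5 -3.4]
top SS [ 458.6 -375.6] [29.5 29.8] off [-1.4 -1.6]
top SR [635.9 269.2] [26.5 27.6] off [2.9 0.2]
top OB [465.6 370.9] [29.3  9.6] off [1.6 0.9]
scene LS [661.2  -3.3] [51.3 50.6] off [ 2.2 -0.3]
scene LR [ 620.2 -245.1] [49.1 49. ] off [ 1.2 -4.1]
scene SS [ 459.5 -376.6] [27.4 27.7] off [-0.5 -2.6]
scene SR [636.  268.4] [27.5 26.7] off [ 3.  -0.6]
scene OB [465.3 370.7] [ 9.2 23.9] off [1.3 0.7]
34.525 [-0.1076456   0.56624876 -0.30951332]
```

All five are within about 4 mm of their tray centres in both views (limit 12 mm), and the lids sit at seated height. The gripper is clear, so I'm handing in.

```bash
python3 -c "
from station import arm
print(arm.close_job())"
```

```text
the job is handed in; nothing more can be done
None
```

I took both stacks apart and put all five tubs upright in their own trays. The job was handed in at about 34.5 s of the 122 s allowed, and the hand-in gave no verdict.

**Last checks:** I measured the lid centres in the top and scene cameras, assuming each tub sits at seated height.

| Tub | Offset from tray centre (limit 12 mm) |
|---|---|
| Large square | about 2 mm |
| Large round | about 4 mm |
| Small square | about 2–3 mm |
| Small round | about 3 mm |
| Oblong | about 2 mm |

- **Agreement:** the two cameras agree to about 1 mm, which also supports the tubs sitting flat. All five look upright in the final pictures, and the gripper was open and clear.
- **Failed grasp:** my first grasp on the oblong missed because I lifted before the slow fingers had closed. The fingers brushed it and shifted it about 3 mm, but it stayed upright, and I measured it again and picked it up.
- **Disagreement:** the wrist camera put the small round and oblong trays about 3–4 mm further along y than the top and scene cameras did, so I placed those two tubs in between. For the other three trays the wrist view was partly blocked by the tub. I did not measure tilt or speed directly.

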